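Reset a tripped limiter through its unseen hole in a kiln controller

ROBOT

A 7-joint arm with a two-finger parallel gripper is mounted at the origin on the work surface; the furniture and walls round the work are solid. World frame = base frame: x ahead of the robot, y to its left, z up, the work surface at z = 0. Lengths are in m, angles in degrees, forces in N, time in s.
With the tool pointing down it reaches from about 0.4 to 0.85 m from the base axis. Payload 4.5 kg.
Tool frame: the origin (TCP) lies midway between the tips of the shut fingers; the grasp point (between the pads) lies 19 mm behind it; z points along the fingers, y is the line along which they close (so a half turn about z gives the same grasp; the last joint's range is limited). The gripper opens to 85 mm and grips with 20 to 120 N. Pads are 22 mm wide; open, the fingers measure 114 mm over their backs; the gripper's body (76 mm by 85 mm) begins 54 mm behind the grasp point. The pads swing forward as they close: fully open they stand 13 mm farther back than shut.
Start: joints at [-73.465, 39.483, -11.15, 89.685, 9.013, 51.709, -12.324], TCP at [0.158, 0.605, 0.231] pointing down, gripper open.
Joint ranges: [-172.22, 172.22], [-26.19, 119.32], [-84.43, 86.54], [7.71, 146.69], [-57.33, 237.33], [2.42, 119.75], [-152.13, 152.13]. Speed limits (degrees/s): [147.25, 147.25, 180, 180, 180, 180, 180].

INTERFACE

Orientations are given as [roll, pitch, yaw] about the fixed x, y, z axes, in that order (R = Rz(yaw) Ry(pitch) Rx(roll)).
In Python, from rig import * gives the robot as it stands.
- The arm moves only by the shell command python3 -m creep 'ROWS'. ROWS is JSON, a list of rows, each a list of 7 numbers: the shift along the world's x, y, z in mm, then the turn, a rotation vector about the world's x, y, z in rad, then the finger opening in mm, from 0 to 85.4. In form: [[dx, dy, dz, rx, ry, rz, grip], ...]. A call has exactly 5 rows; each row shifts and turns the commanded pose from where the row before left it; what a row does not reach is not made up. A row lasts 1/10 s, in which the tool goes at most 50 mm and 8.59 degrees, less where a joint would pass 70% of its speed; a pose out of reach is approached as far as the arm can. A call is refused whole if a number of a shift passes 50 or a number of a turn 0.15, either way. A call with a gripper value outside its range is refused whole. The fingers move at their own pace and stop on an object; the grip force is fixed at half the most. Time passes only in rows, so rows that do not move let the fingers close, or fill a call up. It gives the time, the measured TCP pose, the force, the opening and the grip force at its end, in the units of the state.
- read_state(): the state, without advancing time (a new reading comes with each control period).
- camera(name): name is "side" or "top" or "wrist"; returns the picture (400x640x3 uint8, blue, green, red); there is no depth.
- calibration(name): a dict with "fx", "fy", "cx", "cy" (pixels), "D" ([k1, k2, p1, p2, k3] as OpenCV has them; the pictures are not rectified), "position" and "orientation" of the camera in the world. Camera axes: x right, y down, z forward; pixel columns grow to the right and rows downward; lengths in m; the calibration is good to about 2 mm. A picture is of the moment at which its call begins: read the wrist's pose just before it. calibration takes no time and is no camera call; for the wrist camera it gives the pose at the moment of the call.
- sign_off(): hands the job in; it is judged then, once.
The state is a dict: "time": time; "qpos": joint angles; "joint_velocities": joint speeds; "tau": joint torques, N m; "tcp_pos": TCP position; "ee_rot": TCP orientation; "contact_force": force on the tool from outside, world axes, zero at the start; "wrist_torque": the same for the moment, N m; "width": finger opening in m; "gripper_force": force on a finger pad.
Only numpy, scipy, OpenCV 4.12 (cv2) and the standard library are available. Lean on these libraries where they do the work, as an engineer would, in place of code of your own. Each camera call takes 0.05 s, during which the arm holds its last target. There are 200 camera calls.

TASK

The over-temperature limiter in the kiln controller has tripped. Take the small orange screwdriver out of the wooden block, feel along the middle of the black module row in the controller's sloping face until its tip drops into the little reset hole, push the plunger in there fully home, and put the screwdriver back in its hole in the block, standing upright and right down. Leave the two paint jars and the ink bowl where they are.

Things in the scene. Friction and masses are not known exactly. Their poses are not given: they have to be found in the camera images.
- reset_plunger (a joint): the limiter's reset plunger, at the bottom of the reset hole: 0 m tripped (its end 10 mm below the module row's surface), 0.005 m fully home (15 mm below). It slides along the hole with about 4 N of friction, has no spring and stays where it is pushed. This value tells nothing about where the hole is.
- controller: the kiln controller: light grey desktop case with dark end cheeks, 226 mm wide (y), 186 deep (x), 119 high, fixed. Origin at table level, mid-width, 80 mm behind its low front edge; x points to its high back. Its flat face rises 28 degrees toward the back: outward normal (-0.469, 0, 0.883) here. A black-framed cut-out, 90 mm across by 46 up the slope, shows the module row, 3 mm below the face.
- row_middle (a point): the middle of the module row's flat, flush black surface: x 0.036, y 0, z 0.087 m in the controller's frame, same axes. On the row's centre line, which runs through here along y, up to 26 mm to either side, is the reset hole: 8.5 mm wide, square to the face, black in black; it must be felt for, as modules clip on anywhere. The desk lamp's head hangs above, from z = 0.43 m up.
- driver: the small screwdriver, 138 mm long, about 50 g (35 to 70): round orange handle 80 mm long and 16 mm across, round steel shank 58 mm long and 4.5 mm across with a rounded tip. Origin at the tip, z toward the handle. It starts upright in the block, the handle's shoulder on the block's top: tip 8 mm above the table, handle from 66 to 146 mm.
- block: the pale wooden tool block, 50 (x) by 96 (y) by 66 mm high, fixed. Origin at the centre of its underside. Besides the driver's hole it holds four short steel drill bits on its +y half that stand up to 32 mm above its top.
- block_hole (a point): the mouth of the driver's hole, 26 mm to -y of the block's centre, on its top (z = 66 mm), same axes as the block: 9.5 mm wide, 63 mm deep, vertical.
- jar_cobalt: dark blue screw-top paint jar, 48 mm across, 58 mm high, loose, a bystander; origin under its centre.
- jar_ochre: ochre screw-top paint jar, 44 mm across, 62 mm high, loose, a bystander; origin under its centre.
- ink_bowl: small blue-striped bowl, 81 mm across, 43 mm high, loose, a bystander; origin under its centre.
There are look-alikes about, which are no part of the job. There is more than one size of the driver; the job needs the larger.

How it is judged:
By the outcome, as a careful person would: the job done as asked, in the order asked, and still so for the second after the job is handed in, with the robot touching nothing.
It also fails if it takes over 64 s, if anything falls off the work surface, if the arm or the gripper's body presses on something with over 40 N, if the wrist force passes 120 N, or if a joint passes its speed limit or range.

## Working session

There is one attempt and no reset: what is moved stays moved. The work goes in short steps, Python scripts to look and compute and a shell command to move; the robot and the scene stay as the last step left them, time stands still between calls to the robot, and variables do not carry over. Pictures are saved under pics/ and viewed, at most 10 in all, crops included, and the job is handed in when it is done.

```bash
ls; mkdir -p pics; python3 - <<'E'
from rig import *
import cv2,json
s=read_state();print(s)
for n in("side","top","wrist"):
    c=calibration(n);print(n,c)
    cv2.imwrite(f"pics/{n}0.png",camera(n))
E
```

```text
pics
{'time': 0.0, 'qpos': array([-73.46423521,  39.53438581, -11.14508996,  89.74574918,
         9.01285931,  51.71012775, -12.32299397]), 'joint_velocities': array([-0.0888547 , -0.03648252,  0.02279405, -0.16090833,  0.00210366,
       -0.07568136,  0.00360846]), 'tau': array([ 1.89199473e-04, -5.39613712e+01, -1.26655854e+00, -1.58542192e+01,
        9.07887938e-03,  9.61260143e-03, -1.34739654e-06]), 'tcp_pos': array([0.15741665, 0.6041661 , 0.230467  ]), 'ee_rot': array([-1.79891974e+02,  7.90030889e-03,  1.65407454e+02]), 'contact_force': array([ 0.01049225,  0.05774173, -0.71184051]), 'wrist_torque': array([-0.01254225,  0.00561421,  0.03163793]), 'gripper_force': 0.0, 'width': 0.08538830918805806}
side {'fx': 425.5359469940767, 'fy': 425.5359469940767, 'cx': 311.93018224492886, 'cy': 201.36130104686455, 'D': array([-0.06696753,  0.        ,  0.        ,  0.        ,  0.        ]), 'position': array([0.52438609, 0.95813298, 0.4747541 ]), 'orientation': array([-113.96001359,   -1.4604643 ,  179.35763092])}
top {'fx': 463.86084419056436, 'fy': 463.86084419056436, 'cx': 314.3644996443736, 'cy': 203.26988990574722, 'D': array([0.04764872, 0.        , 0.        , 0.        , 0.        ]), 'position': array([0.44182683, 0.03948882, 1.21246998]), 'orientation': array([-1.76899534e+02,  1.34092006e-01, -9.13197648e+01])}
wrist {'fx': 310.81641164928334, 'fy': 310.81641164928334, 'cx': 316.656540059931, 'cy': 199.3418268331127, 'D': array([-0.03057694,  0.        ,  0.        ,  0.        ,  0.        ]), 'position': array([0.08956801, 0.62230663, 0.37384814]), 'orientation': array([1.63703834e+02, 1.22438746e-01, 7.54659302e+01])}
```

View pics/top0.png

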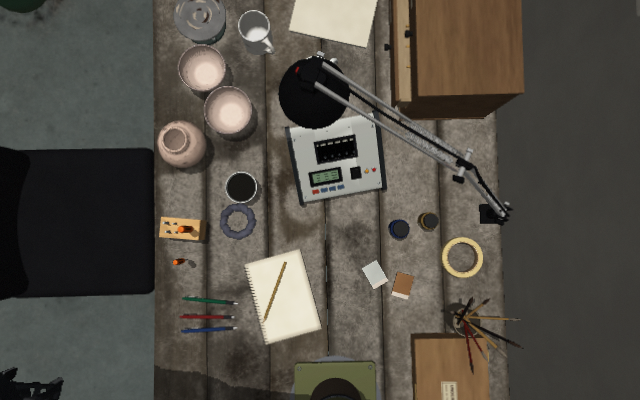

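View pics/side0.png

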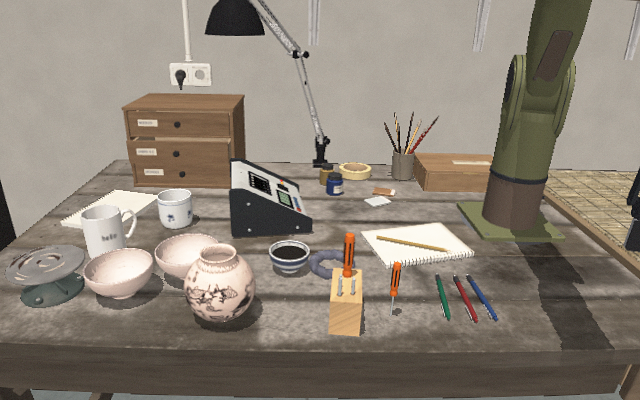

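Top: controller at (337,160), module row at (336,149), block at (183,229). Side: block at (345,305).
Candidates for the driver: the orange handle in the block (top (185,229), side (349,255)), and a smaller orange driver standing apart (top (180,262), side (396,280)). The pens at (210,300) aren't orange. I choose the one in the block and check it in a close crop.

```bash
python3 - <<'E'
import cv2,numpy as np
t=cv2.imread("pics/top0.png");s=cv2.imread("pics/side0.png")
def cr(im,x,y,w,h,k):
    o=cv2.resize(im[y:y+h,x:x+w],None,fx=k,fy=k,interpolation=cv2.INTER_CUBIC)
    for i in range(0,w,10):
        cv2.line(o,(i*k,0),(i*k,6 if (x+i)%50 else 14),(0,255,255),1)
    for i in range(0,h,10):
        cv2.line(o,(0,i*k),(6 if (y+i)%50 else 14,i*k),(0,255,255),1)
    return o
C=np.zeros((600,800,3),np.uint8)
a=cr(t,280,110,110,100,4);C[:400,:440]=a          # 440x400
b=cr(s,320,225,90,115,4);C[:460,440:800]=b        # 360x460
c=cr(t,150,210,70,50,4);C[400:600,:280]=c
cv2.imwrite("pics/comp0.png",C)
E
```

```text
(no output)
```

View pics/comp0.png

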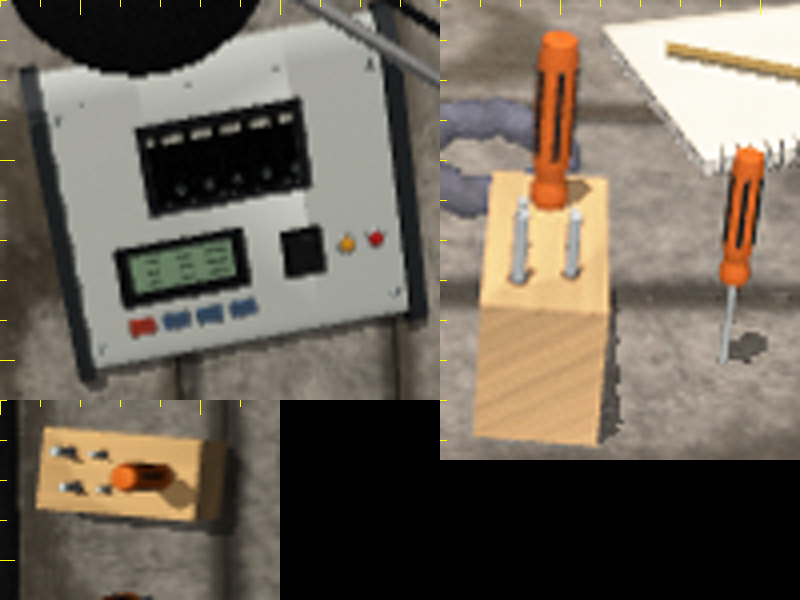

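The close crop confirms the larger driver in the block, handle upright at side (350,235) to (347,276). The module-row cut-out has top-view corners (314.3,142), (355,135), (357.8,156.5) and (318,163.8).

```bash
cat >h.py <<'E'
from rig import *
import cv2,numpy as np
from scipy.spatial.transform import Rotation as R
from scipy.optimize import least_squares
def cam(n,c=None):
    c=c or calibration(n)
    K=np.array([[c["fx"],0,c["cx"]],[0,c["fy"],c["cy"]],[0,0,1.]])
    Rm=R.from_euler("xyz",c["orientation"],degrees=True).as_matrix()
    return K,np.array(c["D"],float),Rm,np.array(c["position"])
def proj(C,P):
    K,D,Rm,p=C
    r=cv2.Rodrigues(Rm.T)[0]
    return cv2.projectPoints(np.atleast_2d(P).astype(float),r,-Rm.T@p,K,D)[0][:,0]
def tri(obs):
    f=lambda P:np.concatenate([proj(C,P)[0]-uv for C,uv in obs])
    s=least_squares(f,[.5,.1,.1]);return s.x,s.fun
def place(q,P):
    c,s=np.cos(q[2]),np.sin(q[2]);P=np.atleast_2d(P)
    return np.c_[q[0]+c*P[:,0]-s*P[:,1],q[1]+s*P[:,0]+c*P[:,1],P[:,2]]
E
python3 - <<'E'
from h import *
np.set_printoptions(precision=4,suppress=True)
T=cam("top");S=cam("side")
print("handle top",*tri([(T,[180,229.2]),(S,[350.25,234.8])]))
print("block corner +y+x, +y-x ,-y+x", *[tri([(T,a),(S,b)]) for a,b in [([160.75,217],[329.5,301.25]),([159.25,237],[362,303]),([200.5,220],[332.5,268]),([199.25,240],[362,269.5])]])
bl=np.array([[25,48,66],[-25,48,66],[25,-48,66],[-25,-48,66]])/1e3
bt=np.array([[160.75,217],[159.25,237],[200.5,220],[199.25,240]]);bs=np.array([[329.5,301.25],[362,303],[332.5,268],[362,269.5]])
for z in (66,):
  f=lambda q:np.r_[proj(T,place(q,bl))-bt,proj(S,place(q,bl))-bs].ravel()
  s=least_squares(f,[.4,.36,0]);print("block",s.x[:2],np.degrees(s.x[2]),s.fun.reshape(-1,2))
  print("hole",place(s.x,[0,-.026,.066]))
u=np.array([.883,0,.469]);m=np.array([.036,0,.087])+.003*np.array([-.469,0,.883])
ct=np.array([[314.25,142],[355,135],[357.75,156.5],[318,163.75]])
def g(q):
  co=np.array([m+q[3]*(a*u*.023+np.array([0,b*.045,0])) for a,b in((1,1),(1,-1),(-1,-1),(-1,1))])
  fr=np.array([[-.08,.113,0],[-.08,-.113,0]])
  return np.r_[proj(T,place(q,co))-ct,.5*(proj(T,place(q,fr))-np.array([[302.5,205.5],[386.25,189.5]]))].ravel()
s=least_squares(g,[.55,0,0,1]);print("ctrl",s.x[:2],np.degrees(s.x[2]),s.x[3],s.fun.reshape(-1,2));print("row",place(s.x,[.036,0,.087]))
print("side proj of rear-left/front-left bottom",proj(S,place(s.x,[[-.08,.113,0],[.106,.113,0],[.106,.113,.119]])))
E
```

```text
handle top [0.447  0.3493 0.146 ] [-0.013   0.1499 -0.1069 -0.0043]
block corner +y+x, +y-x ,-y+x (array([0.4801, 0.4193, 0.0659]), array([ 0.03  , -0.4892,  0.3093,  0.0185])) (array([0.4302, 0.4231, 0.0662]), array([ 0.0122, -0.1126,  0.0717,  0.0019])) (array([0.4701, 0.3225, 0.0646]), array([ 0.0225, -0.3566,  0.2547,  0.0148])) (array([0.4192, 0.3261, 0.0647]), array([-0.0377,  0.3523, -0.2534, -0.0068]))
block [0.45   0.3731] -5.889886790085048 [[ 0.4533 -0.3667]
 [-0.0821 -0.0496]
 [-0.2117 -0.2952]
 [-0.8883 -0.0044]
 [ 0.4887 -0.4308]
 [ 0.1809  0.219 ]
 [ 0.3959 -0.5798]
 [-0.6213 -0.0898]]
hole [[0.4473 0.3472 0.066 ]]
ctrl [ 0.5989 -0.0217] 9.524471945975455 1.1277336518590368 [[-0.0796  1.1921]
 [ 0.4782  0.2926]
 [ 0.4483 -1.092 ]
 [-0.3009 -0.5952]
 [-0.8508  0.2392]
 [-0.3293  0.1242]]
row [[ 0.6344 -0.0158  0.087 ]]
side proj of rear-left/front-left bottom [[312.4072 233.6813]
 [232.1025 238.644 ]
 [229.2799 190.3843]]
```

```bash
python3 -m creep '[[36,-32,0,0,0,0.084,45],[36,-32,0,0,0,0.084,45],[36,-32,0,0,0,0.084,45],[36,-32,0,0,0,0.084,45],[36,-32,0,0,0,0.084,45]]'; python3 -m creep '[[30,-25,0,0,0,0,45],[30,-25,0,0,0,0,45],[30,-25,0,0,0,0,45],[20,-20,0,0,0,0,45],[0,0,0,0,0,0,45]]'
python3 - <<'E'
from h import *
c=calibration("wrist");im=camera("wrist");cv2.imwrite("pics/w1.png",im)
W=cam("wrist",c);np.save("w1.npy",np.array([c],dtype=object),allow_pickle=True)
print(proj(W,[[.447,.348,.146],[.447,.348,.066]]),read_state()["contact_force"])
E
```

```text
time: 0.65
tcp_pos: [0.3387, 0.4432, 0.2311]
ee_rot: [-180.0, -0.0, -170.3]
contact_force: [1.9, 0.0, 0.8]
width: 0.0451
gripper_force: 0.0
time: 1.15
tcp_pos: [0.4517, 0.3446, 0.2306]
ee_rot: [-179.8, 0.1, -171.1]
contact_force: [0.4, 0.2, 0.1]
width: 0.0449
gripper_force: 0.0
[[322.92028378 198.62193903]
 [321.76027834 176.52667019]] [-1.36888572  0.92636065  0.38517615]
```

View pics/w1.png

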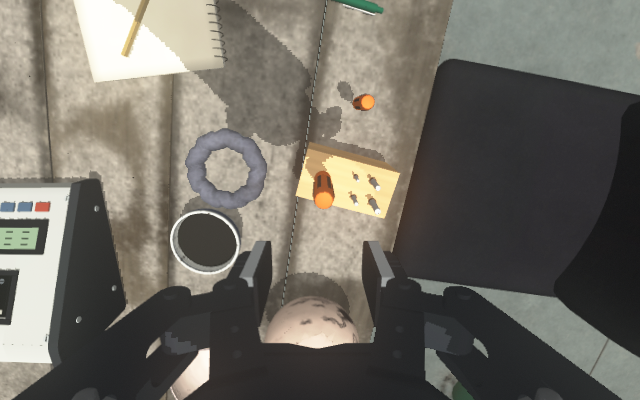

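Wrist view: the block driver's handle top is at (323.5,199), against a projected (322.9,198.6). The small driver is at (364,102). The estimate holds, so I descend and grasp.

```bash
python3 -m creep '[[-4,3,-27,0,0,0,45],[0,0,-35,0,0,0,45],[0,0,-35,0,0,0,45],[0,0,-25,0,0,0,45],[0,0,-5,0,0,0,45]]'; python3 -m creep '[[0,0,0,0,0,0,0],[0,0,0,0,0,0,0],[0,0,0,0,0,0,0],[0,0,0,0,0,0,0],[0,0,0,0,0,0,0]]'
```

```text
time: 1.7
tcp_pos: [0.4406, 0.3527, 0.1016]
ee_rot: [-179.9, -0.3, -170.4]
contact_force: [-1.1, -0.4, -0.4]
width: 0.0452
gripper_force: 0.0
time: 2.2
tcp_pos: [0.4441, 0.3521, 0.1053]
ee_rot: [-180.0, 0.1, -170.6]
contact_force: [-0.1, -3.1, 7.3]
width: 0.0143
gripper_force: 58.8
```

```bash
python3 -m creep '[[1,-2,0,0,0,0,0],[1,-2,0,0,0,0,0],[0,0,0,0,0,0,0],[0,0,0,0,0,0,0],[0,0,0,0,0,0,0]]'; python3 - <<'E'
from h import *
for i in range(4):
    camera("top");s=read_state();print(s["time"],s["tcp_pos"].round(4),s["contact_force"].round(1),s["qpos"].round(2)[:4])
E
```

```text
time: 2.7
tcp_pos: [0.4455, 0.3509, 0.1053]
ee_rot: [179.8, 0.1, -170.5]
contact_force: [-3.1, -0.0, 6.4]
width: 0.014
gripper_force: 58.7
2.75 [0.4455 0.3509 0.1053] [-0.8  0.7  6.8] [-33.53  45.92 -15.84 105.87]
2.8 [0.4455 0.3509 0.1053] [-2.   1.   6.7] [-33.53  45.92 -15.84 105.87]
2.85 [0.4455 0.3509 0.1053] [-2.7  1.   7.3] [-33.53  45.92 -15.84 105.87]
2.9 [0.4455 0.3509 0.1053] [-2.4  0.4  5.8] [-33.53  45.92 -15.84 105.87]
```

```bash
python3 -m creep '[[0,0,10,0,0,0,0],[0,0,20,0,0,0,0],[0,0,30,0,0,0,0],[0,0,40,0,0,0,0],[0,0,30,0,0,0,0]]'; python3 -m creep '[[0,0,5,0,0,0,0],[0,0,0,0,0,0,0],[0,0,0,0,0,0,0],[0,0,0,0,0,0,0],[0,0,0,0,0,0,0]]';python3 - <<'E'
from h import *
s=read_state();C=cam("wrist");w=camera("wrist");p=s["tcp_pos"];S=cam("side");T=cam("top")
sd=camera("side")
Rm=R.from_euler("xyz",s["ee_rot"],degrees=True).as_matrix()
tip=p+Rm@[0,0,.0973];pt=proj(S,tip)[0];pw=proj(C,tip)[0];print(p,s["ee_rot"],tip,pt,pw)
def cr(im,c,w,h,k):
    x,y=int(c[0]-w/2),int(c[1]-h/2);x=max(x,0);y=max(y,0);print("crop org",x,y)
    return cv2.resize(im[y:y+h,x:x+w],None,fx=k,fy=k,interpolation=cv2.INTER_CUBIC)
cv2.imwrite("pics/g1.png",np.hstack([cr(sd,pt,100,140,4),cr(w,pw,100,140,4)]))
E
```

```text
time: 3.4
tcp_pos: [0.4461, 0.3494, 0.2369]
ee_rot: [179.9, 0.1, -170.5]
contact_force: [-0.8, 0.3, -0.4]
width: 0.0138
gripper_force: 58.3
time: 3.9
tcp_pos: [0.445, 0.3484, 0.2381]
ee_rot: [-179.9, -0.1, -170.5]
contact_force: [0.3, 0.4, -1.2]
width: 0.0142
gripper_force: 58.2
[0.44502353 0.3483685  0.23808595] [-1.79932934e+02 -1.20095788e-01 -1.70524348e+02] [0.44484112 0.34822259 0.14078623] [351.207121   237.32459017] [317.06892266 199.32395199]
crop org 301 167
crop org 267 129
```

View pics/g1.png

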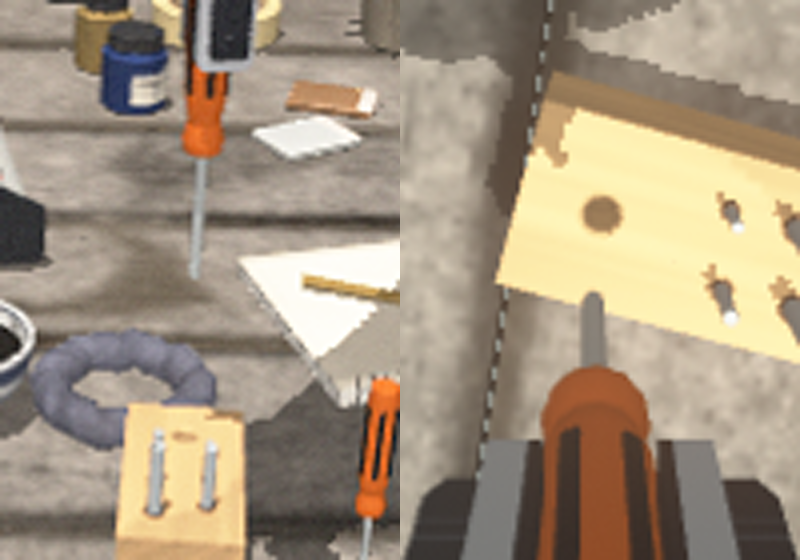

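Side crop: the tip is at pixel (349.75,236.5) and the hole mouth at (347,276). Wrist crop: the tip is at (315.25,202.25) and the hole at (317.5,182.5). The driver is held straight; the grasp worked.

```bash
python3 - <<'E'
from h import *
np.set_printoptions(precision=4,suppress=True)
s=read_state();C=cam("wrist");S=cam("side")
Rm=R.from_euler("xyz",s["ee_rot"],degrees=True).as_matrix()
t,f=tri([(S,[349.75,236.5]),(C,[315.25,202.0])]);print("tip",t,f,"in tool",Rm.T@(t-s["tcp_pos"]))
h,f=tri([(S,[347,276]),(C,[317.5,182.5])]);print("hole",h,f)
tip=s["tcp_pos"]+Rm@[0,0,.0973]
# row/pose planning
n=np.array([-.469,0,.883]);ps=np.radians(9.5);Rz=R.from_euler("z",ps)
n=Rz.apply(n);row=np.array([.6344,-.0158,.087])
for d in(.0,.02):
  print("tcp at",row+n*(.0973+d))
print("n",n,"yaxis",Rz.apply([0,1,0]),"rotvec",Rz.apply([0,-.4887,0]))
E
```

```text
tip [0.4473 0.3474 0.1419] [-0.0601 -0.0237  0.0132 -0.0292] in tool [-0.002  -0.0015  0.0966]
hole [0.4481 0.3496 0.0667] [-0.422  -0.1398  0.1117 -0.2487]
tcp at [ 0.5894 -0.0233  0.1729]
tcp at [ 0.5801 -0.0249  0.1906]
n [-0.4626 -0.0774  0.883 ] yaxis [-0.165   0.9863  0.    ] rotvec [ 0.0807 -0.482   0.    ]
```

```bash
python3 -m creep '[[10,-25,10,0,0,0,0],[13,-40,10,0,0,0,0],[13,-40,0,0,0,0,0],[13,-40,0,0,0,0,0],[13,-40,0,0,0,0,0]]'; python3 -m creep '[[13,-40,0,0.0161,-0.0964,0,0],[13,-40,0,0.0161,-0.0964,0,0],[13,-40,0,0.0161,-0.0964,0,0],[13,-40,0,0.0161,-0.0964,0,0],[12,-30,0,0.0161,-0.0964,0,0]]'; python3 -m creep '[[0,0,-20,0,0,0,0],[0,0,-20,0,0,0,0],[0,0,-10,0,0,0,0],[0,0,0,0,0,0,0],[0,0,0,0,0,0,0]]'
python3 - <<'E'
from h import *
np.set_printoptions(precision=4,suppress=True)
s=read_state();C=cam("wrist");S=cam("side");w=camera("wrist");sd=camera("side")
Rm=R.from_euler("xyz",s["ee_rot"],degrees=True).as_matrix();np.save("Rt.npy",Rm)
print(s["tcp_pos"],s["ee_rot"],s["qpos"],s["contact_force"])
tip=s["tcp_pos"]+Rm@[-.002,-.0015,.0966];print("tip",tip,"toolz",Rm[:,2])
row=np.array([.6344,-.0158,.087]);n=np.array([-.4626,-.0774,.883]);y=np.array([-.165,.9863,0]);u=np.cross(y,n)
d=tip-row;print("height,along y,upslope",d@n,d@y,d@u)
pw=proj(C,[row,tip]);ps=proj(S,[row,tip]);print(pw,ps)
def cr(im,x,y,w,h,k):
    return cv2.resize(im[y:y+h,x:x+w],None,fx=k,fy=k,interpolation=cv2.INTER_CUBIC)
a=cr(w,180,80,260,180,3)[:400];b=cr(sd,210,130,130,110,3)
C_=np.zeros((600,800,3),np.uint8);C_[:400,:780]=a
bb=cr(sd,225,140,100,50,4);C_[400:600,:400]=bb
cv2.imwrite("pics/r1.png",C_)
E
```

```text
time: 4.5
tcp_pos: [0.5078, 0.1622, 0.2592]
ee_rot: [-180.0, -0.0, -170.5]
contact_force: [1.8, 0.0, 0.0]
width: 0.0139
gripper_force: 58.3
time: 5.0
tcp_pos: [0.5716, -0.0292, 0.2598]
ee_rot: [-180.0, 28.2, -170.7]
contact_force: [1.4, -1.1, -1.1]
width: 0.0141
gripper_force: 58.1
time: 5.5
tcp_pos: [0.5731, -0.029, 0.2443]
ee_rot: [-179.7, 27.6, -170.5]
contact_force: [0.6, 0.5, -0.8]
width: 0.0139
gripper_force: 59.0
[ 0.5731 -0.029   0.2443] [-179.7145   27.5645 -170.5289] [ 10.1286  27.9953 -13.6339 124.3461  68.7792   2.6362  30.8271] [ 0.6254  0.4726 -0.7564]
tip [ 0.6193 -0.0233  0.1596] toolz [ 0.4573  0.0712 -0.8865]
height,along y,upslope 0.07165595162797884 -0.004866985469014146 0.019789615711189278
[[320.5569 163.0606]
 [315.0156 201.8457]] [[258.7409 183.6363]
 [264.6159 154.5723]]
```

View pics/r1.png

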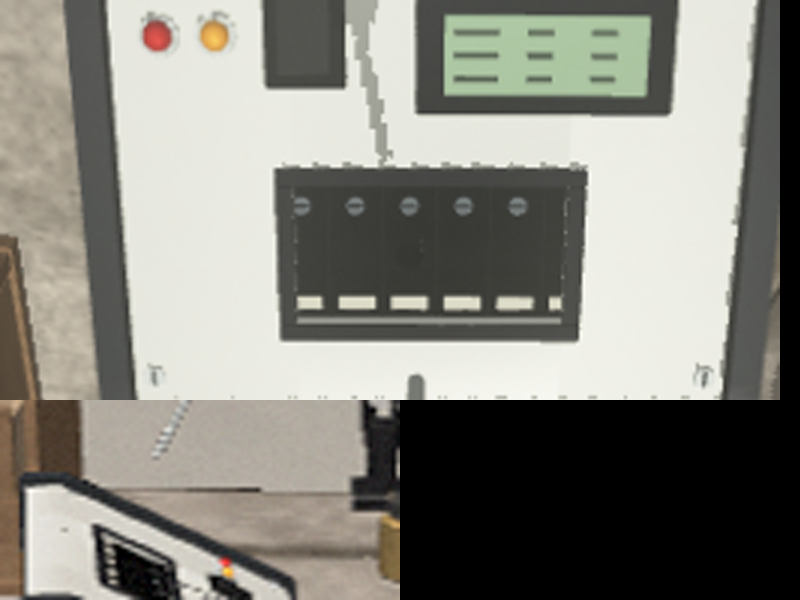

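Wrist view: cut-out frame centre is at pixel (323,165.6), the tip at (318.7,205), and a fainter dark spot at about (316,164) that may be the hole, roughly 7 mm to -y. Joint 6 is near its lower bound, so I'll go down gently and watch it.

```bash
python3 -m creep '[[0,0,-4,0,0,0,0],[0,0,-4,0,0,0,0],[0,0,-4,0,0,0,0],[0,0,0,0,0,0,0],[0,0,0,0,0,0,0]]'
cat >st.py <<'E'
from h import *
np.set_printoptions(precision=4,suppress=True)
s=read_state();Rm=R.from_euler("xyz",s["ee_rot"],degrees=True).as_matrix()
tip=s["tcp_pos"]+Rm@[-.002,-.0015,.0966]
row=np.array([.6344,-.0158,.087]);n=np.array([-.4626,-.0774,.883]);y=np.array([-.165,.9863,0]);u=np.cross(y,n)
d=tip-row;f=s["contact_force"]
print("t",s["time"],"q",s["qpos"].round(1),"toolz",Rm[:,2],"h,y,u mm",(np.array([d@n,d@y,d@u])*1e3).round(2),"F n,y,u",np.array([f@n,f@y,f@u]).round(1))
E
python3 st.py
```

```text
time: 6.1
tcp_pos: [0.5732, -0.0293, 0.2341]
ee_rot: [-179.7, 27.6, -170.6]
contact_force: [-0.2, -1.4, -0.2]
width: 0.0142
gripper_force: 59.0
t 6.1 q [ 13.8  29.5 -19.2 124.9  96.1   5.6   3.8] toolz [ 0.4577  0.0709 -0.8863] h,y,u mm [62.67 -5.28 15.07] F n,y,u [-0.  -1.3 -0.5]
```

```bash
python3 -m creep '[[1,0,-4,0,0,0,0],[1,0,-4,0,0,0,0],[1,0,-4,0,0,0,0],[1,0,-4,0,0,0,0],[1,0,-4,0,0,0,0]]'; python3 -m creep '[[1,0,-5,0,0,0,0],[1,0,-5,0,0,0,0],[1,0,-5,0,0,0,0],[1,0,-5,0,0,0,0],[0,0,0,0,0,0,0]]'; python3 st.py; python3 - <<'E'
from h import *
w=camera("wrist");g=w[110:230,220:420]
a=cv2.resize(g,None,fx=4,fy=4,interpolation=cv2.INTER_CUBIC)
b=np.clip((cv2.resize(g[30:100,50:150],None,fx=4,fy=4,interpolation=cv2.INTER_CUBIC).astype(float)-20)*5,0,255).astype(np.uint8)[:120]
cv2.imwrite("pics/r2.png",a);cv2.imwrite("pics/r2raw.png",w)
C=np.zeros((600,800,3),np.uint8);C[:480]=a;C[480:600,:400]=b;cv2.imwrite("pics/r2c.png",C)
E
```

```text
time: 6.6
tcp_pos: [0.5783, -0.0293, 0.2139]
ee_rot: [-179.7, 27.6, -170.5]
contact_force: [0.3, 0.1, -0.2]
width: 0.014
gripper_force: 59.0
time: 7.1
tcp_pos: [0.5819, -0.0293, 0.193]
ee_rot: [-179.7, 27.5, -170.6]
contact_force: [-0.0, 0.2, 0.1]
width: 0.0144
gripper_force: 59.0
t 7.1 q [ 22.4  36.8 -33.6 125.4 110.4  16.7  -8.7] toolz [ 0.4564  0.0709 -0.8869] h,y,u mm [22.34 -6.72  3.22] F n,y,u [0.1 0.2 0. ]
```

View pics/r2c.png

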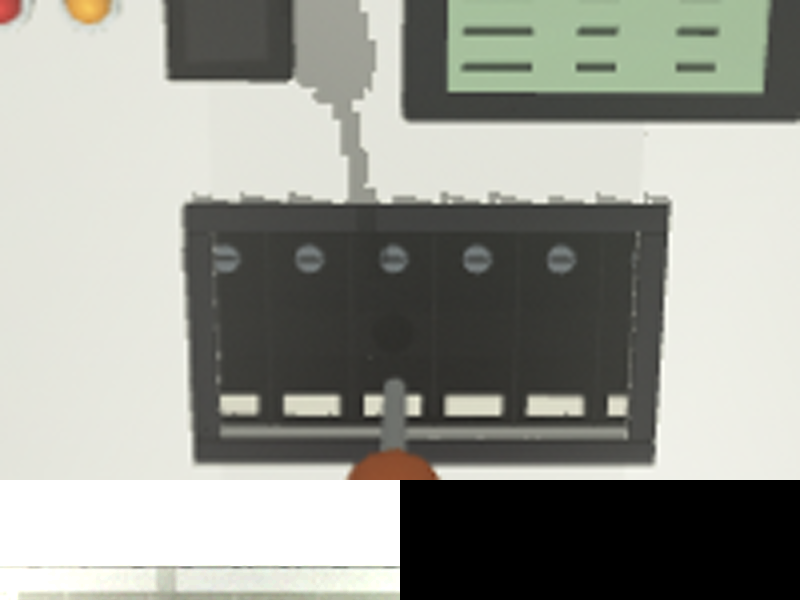

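The close view shows the hole: a dark disc at crop (393,333), i.e. pixel (318.2,193.2), about 6.6 mm to -y of the middle and 8.5 mm wide. The tip is at (318.2,205), 22 mm above the surface by my estimate. Working out the shift to it.

```bash
cat >aim.py <<'E'
from h import *
import sys
np.set_printoptions(precision=4,suppress=True)
def ray(C,uv):
    K,D,Rm,p=C;x=cv2.undistortPoints(np.array([[uv]],float),K,D)[0,0];return p,Rm@np.r_[x,1]
def aim(hole,tip):
    s=read_state();C=cam("wrist");Rm=R.from_euler("xyz",s["ee_rot"],degrees=True).as_matrix();P=s["tcp_pos"]
    row=np.array([.6344,-.0158,.087]);n=np.array([-.4626,-.0774,.883]);y=np.array([-.165,.9863,0]);u=np.cross(y,n)
    p,d=ray(C,tip);t=((P-p)@Rm[:,2]+.0966)/(d@Rm[:,2]);T=p+t*d
    print("tip tool",Rm.T@(T-P))
    p,d=ray(C,hole)
    for dh in(-.003,0,.003):
        t=((row+n*dh-p)@n)/(d@n);H=p+t*d;e=H-T
        print("dh",dh,"hole rel row y,u",(H-row)@y,(H-row)@u,"tip->hole n,y,u mm",1e3*np.array([e@n,e@y,e@u]))
        # lateral error left after going along tool axis
        k=(e@n)/(Rm[:,2]@n);r=e-k*Rm[:,2];print("   lateral world mm",1e3*r,"axis adv",1e3*k)
if __name__=="__main__": aim(eval(sys.argv[1]),eval(sys.argv[2]))
E
python3 aim.py '[318.25,193.25]' '[318.25,205.3]'
```

```text
tip tool [-0.0049  0.0011  0.0966]
dh -0.003 hole rel row y,u -0.004072039000722931 0.003121310509454068 tip->hole n,y,u mm [-25.6238  -0.0183  -3.3203]
   lateral world mm [-2.74   -0.3369 -1.465 ] axis adv 25.629073298639508
dh 0 hole rel row y,u -0.004072010084820339 0.002333878132005993 tip->hole n,y,u mm [-22.6248  -0.0182  -4.1077]
   lateral world mm [-3.4435 -0.4709 -1.8453] axis adv 22.629422406475452
dh 0.003 hole rel row y,u -0.004071981168917727 0.0015464457545578364 tip->hole n,y,u mm [-19.6257  -0.0182  -4.8952]
   lateral world mm [-4.147  -0.605  -2.2256] axis adv 19.629771514311322
```

```bash
python3 -m creep '[[-1,0,-4,0,0,0,0],[0,0,-4,0,0,0,0],[2,0.5,-4,0,0,0,0],[2,0,-2,0,0,0,0],[0,0,0,0,0,0,0]]'; python3 st.py; python3 -m creep '[[0.5,0.1,-0.9,0,0,0,0],[0.5,0.1,-0.9,0,0,0,0],[0.5,0.1,-0.9,0,0,0,0],[0.5,0,-0.9,0,0,0,0],[0,0,0,0,0,0,0]]'; python3 st.py;python3 -m creep '[[0.5,0.1,-0.9,0,0,0,0],[0.5,0.1,-0.9,0,0,0,0],[0,0,0,0,0,0,0],[0,0,0,0,0,0,0],[0,0,0,0,0,0,0]]'; python3 st.py; python3 - <<'E'
from h import *
w=camera("wrist");g=w[140:240,250:390]
cv2.imwrite("pics/r3.png",cv2.resize(g,None,fx=5,fy=5,interpolation=cv2.INTER_CUBIC))
E
```

```text
time: 7.65
tcp_pos: [0.5855, -0.0287, 0.1796]
ee_rot: [-179.7, 27.6, -170.6]
contact_force: [-0.4, 0.1, -0.5]
width: 0.0141
gripper_force: 59.0
t 7.65 q [ 23.4  39.1 -35.9 125.5 113.3  19.5 -11.1] toolz [ 0.4575  0.0707 -0.8864] h,y,u mm [ 8.82 -6.76  0.28] F n,y,u [-0.3  0.2 -0.6]
time: 8.15
tcp_pos: [0.5872, -0.0285, 0.1763]
ee_rot: [-179.7, 27.6, -170.5]
contact_force: [0.5, -0.3, -0.7]
width: 0.0138
gripper_force: 59.0
t 8.15 q [ 23.5  39.7 -36.2 125.4 113.8  20.  -11.4] toolz [ 0.4576  0.0705 -0.8864] h,y,u mm [ 5.05 -6.77  0.27] F n,y,u [-0.8 -0.4  0.1]
time: 8.65
tcp_pos: [0.5882, -0.0283, 0.1746]
ee_rot: [-179.7, 27.6, -170.5]
contact_force: [-0.4, -0.5, -0.9]
width: 0.0143
gripper_force: 59.0
t 8.65 q [ 23.5  40.  -36.3 125.3 114.1  20.2 -11.6] toolz [ 0.4577  0.0705 -0.8863] h,y,u mm [ 3.1  -6.75  0.35] F n,y,u [-0.5 -0.4 -0.9]
```

View pics/r3.png

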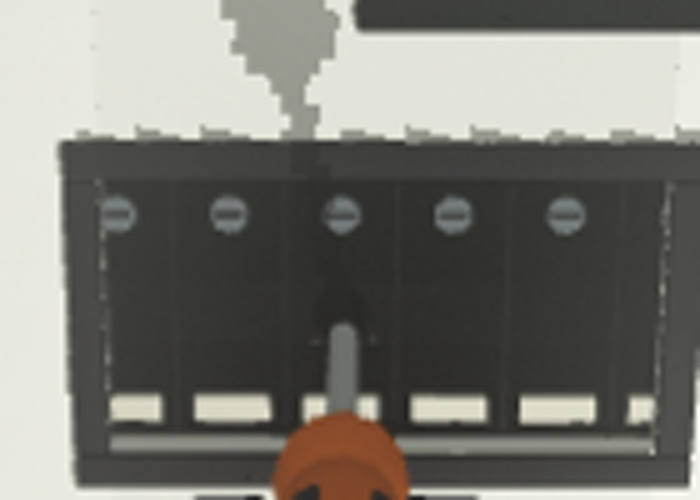

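The dark hole disc is centred at about crop (341,307), pixel (318.2,201.4). The tip end is at (343,322), pixel (318.6,204.4), a little up-slope of it.

```bash
python3 aim.py '[318.2,201.4]' '[318.6,205.2]'
```

```text
tip tool [-0.0048  0.0014  0.0966]
dh -0.003 hole rel row y,u -0.004180363267650569 0.0017396528645935293 tip->hole n,y,u mm [-6.0532 -0.3329 -1.4263]
   lateral world mm [-1.1573 -0.4944 -0.6496] axis adv 6.054382120465545
dh 0 hole rel row y,u -0.004178677233923323 0.0008647182855984571 tip->hole n,y,u mm [-3.0541 -0.3312 -2.3012]
   lateral world mm [-1.9348 -0.641  -1.0698] axis adv 3.054739396339857
dh 0.003 hole rel row y,u -0.0041769912001960695 -1.0216293396700556e-05 tip->hole n,y,u mm [-0.0551 -0.3295 -3.1761]
   lateral world mm [-2.7123 -0.7875 -1.49  ] axis adv 0.05509667221409192
```

Shift laterally by (-2,-0.5,-1), then advance along the hole axis in 1 mm steps and read the force.

```bash
python3 -m creep '[[-1,-0.3,-0.5,0,0,0,0],[-1,-0.2,-0.5,0,0,0,0],[0.5,0.1,-0.9,0,0,0,0],[0.5,0.1,-0.9,0,0,0,0],[0,0,0,0,0,0,0]]' | grep force; python3 st.py; python3 -m creep '[[0.5,0.1,-0.9,0,0,0,0],[0.5,0,-0.9,0,0,0,0],[0,0,0,0,0,0,0],[0,0,0,0,0,0,0],[0,0,0,0,0,0,0]]' |grep force; python3 st.py
```

```text
contact_force: [-0.1, 0.3, -0.6]
gripper_force: 59.0
t 9.2 q [ 23.9  40.4 -36.9 125.6 114.8  20.9 -12.2] toolz [ 0.4576  0.0706 -0.8864] h,y,u mm [ 0.94 -6.86 -1.9 ] F n,y,u [-0.5  0.3 -0.3]
contact_force: [0.7, 0.1, -0.7]
gripper_force: 59.0
t 9.7 q [ 23.9  40.7 -37.  125.5 115.1  21.1 -12.3] toolz [ 0.4577  0.0706 -0.8863] h,y,u mm [-0.96 -6.93 -1.83] F n,y,u [-0.9 -0.   0.3]
```

```bash
python3 -m creep '[[0.5,0.1,-0.9,0,0,0,0],[0.5,0,-0.9,0,0,0,0],[0,0,0,0,0,0,0],[0,0,0,0,0,0,0],[0,0,0,0,0,0,0]]' |grep force; python3 st.py
```

```text
contact_force: [-0.3, 0.1, -0.8]
gripper_force: 59.0
t 10.2 q [ 23.9  41.  -37.1 125.4 115.3  21.3 -12.5] toolz [ 0.4576  0.0705 -0.8863] h,y,u mm [-3.05 -7.   -1.81] F n,y,u [-0.6  0.2 -0.6]
```

```bash
python3 -m creep '[[0.5,0.1,-0.9,0,0,0,0],[0.5,0,-0.9,0,0,0,0],[0.5,0.1,-0.9,0,0,0,0],[0,0,0,0,0,0,0],[0,0,0,0,0,0,0]]' |grep contact; python3 st.py
```

```text
contact_force: [0.7, 0.1, -0.5]
t 10.7 q [ 23.9  41.5 -37.3 125.3 115.6  21.7 -12.7] toolz [ 0.4576  0.0706 -0.8863] h,y,u mm [-6.17 -7.05 -1.74] F n,y,u [-0.7  0.   0.4]
```

```bash
python3 -m creep '[[0.5,0.1,-0.9,0,0,0,0],[0.5,0,-0.9,0,0,0,0],[0,0,0,0,0,0,0],[0,0,0,0,0,0,0],[0,0,0,0,0,0,0]]' |grep contact; python3 st.py
```

```text
contact_force: [-0.6, -0.6, -0.8]
t 11.2 q [ 24.   41.7 -37.4 125.2 115.8  21.9 -12.8] toolz [ 0.4576  0.0706 -0.8864] h,y,u mm [-8.19 -7.1  -1.73] F n,y,u [-0.4 -0.5 -1. ]
```

```bash
python3 -m creep '[[0.5,0.1,-0.9,0,0,0,0],[0.5,0,-0.9,0,0,0,0],[0,0,0,0,0,0,0],[0,0,0,0,0,0,0],[0,0,0,0,0,0,0]]' |grep contact; python3 st.py
```

```text
contact_force: [-0.6, 0.8, 1.3]
t 11.7 q [ 24.   42.  -37.5 125.1 116.   22.1 -12.9] toolz [ 0.4577  0.0705 -0.8863] h,y,u mm [-10.21  -7.18  -1.61] F n,y,u [1.4 0.8 0.3]
```

Past the surface without touching, so it's in the hole; the first resistance comes at about -10 mm, which is the plunger. Pushing.

```bash
python3 -m creep '[[0.5,0.1,-0.9,0,0,0,0],[0.5,0,-0.9,0,0,0,0],[0,0,0,0,0,0,0],[0,0,0,0,0,0,0],[0,0,0,0,0,0,0]]' |grep contact; python3 st.py
```

```text
contact_force: [-1.6, 0.1, 2.6]
t 12.2 q [ 24.   42.3 -37.6 125.  116.2  22.3 -13. ] toolz [ 0.4576  0.0706 -0.8863] h,y,u mm [-12.31  -7.19  -1.63] F n,y,u [ 3.1  0.4 -0.2]
```

```bash
python3 -m creep '[[0.5,0.1,-0.9,0,0,0,0],[0.5,0,-0.9,0,0,0,0],[0,0,0,0,0,0,0],[0,0,0,0,0,0,0],[0,0,0,0,0,0,0]]' |grep contact; python3 st.py
```

```text
contact_force: [-1.5, 0.2, 2.2]
t 12.7 q [ 24.   42.6 -37.7 124.9 116.4  22.5 -13.1] toolz [ 0.4576  0.0707 -0.8863] h,y,u mm [-14.44  -7.26  -1.56] F n,y,u [ 2.6  0.4 -0.3]
```

```bash
python3 -m creep '[[0.5,0.1,-0.9,0,0,0,0],[0.5,0,-0.9,0,0,0,0],[0,0,0,0,0,0,0],[0,0,0,0,0,0,0],[0,0,0,0,0,0,0]]' |grep contact; python3 st.py
```

```text
contact_force: [-5.7, -1.2, 8.7]
t 13.2 q [ 24.   42.8 -37.8 124.9 116.6  22.8 -13.3] toolz [ 0.458   0.0705 -0.8862] h,y,u mm [-15.91  -7.24  -1.47] F n,y,u [10.4 -0.2 -1.1]
```

Sliding at about 4 N, then a hard stop after about 5 mm. A bit more push to be sure, then withdraw along the axis.

```bash
python3 -m creep '[[0.5,0.1,-0.9,0,0,0,0],[0.5,0,-0.9,0,0,0,0],[0,0,0,0,0,0,0],[0,0,0,0,0,0,0],[0,0,0,0,0,0,0]]' |grep contact; python3 st.py
```

```text
contact_force: [-13.1, -1.7, 22.0]
t 13.7 q [ 24.   43.  -37.9 124.9 116.8  23.  -13.4] toolz [ 0.4589  0.0701 -0.8857] h,y,u mm [-16.68  -7.25  -1.23] F n,y,u [25.6  0.5 -1.4]
```

```bash
python3 -m creep '[[-1,0,2,0,0,0,0],[-2,-0.3,4,0,0,0,0],[-2.5,-0.4,4.5,0,0,0,0],[-2.5,-0.4,4.5,0,0,0,0],[-2.5,-0.4,5,0,0,0,0]]' |grep contact; python3 st.py; python3 -m creep '[[-2.5,-0.4,5,0,0,0,0],[-3,-0.4,6,0,0,0,0],[-3,-0.4,6,0,0,0,0],[-3,-0.4,6,0,0,0,0],[-3,-0.4,6,0,0,0,0]]'; python3 -m creep '[[-1,0,6,0,0,0,0],[-1,0,6,0,0,0,0],[-1,0,6,0,0,0,0],[-1,0,6,0,0,0,0],[-1,0,6,0,0,0,0]]'; python3 st.py
```

```text
contact_force: [0.0, 1.2, -0.1]
t 14.2 q [ 23.8  39.9 -36.5 125.6 114.3  20.3 -11.8] toolz [ 0.4575  0.0705 -0.8864] h,y,u mm [ 4.42 -7.23 -1.56] F n,y,u [-0.2  1.2  0.1]
time: 14.7
tcp_pos: [0.5715, -0.0311, 0.2043]
ee_rot: [-179.7, 27.6, -170.5]
contact_force: [-0.1, -0.5, -1.0]
width: 0.014
gripper_force: 59.6
time: 15.2
tcp_pos: [0.5668, -0.0309, 0.2344]
ee_rot: [-179.7, 27.6, -170.5]
contact_force: [0.7, -0.5, -0.2]
width: 0.0141
gripper_force: 59.6
t 15.2 q [ 16.2  29.5 -22.4 125.7  98.4   7.2   1.8] toolz [ 0.4583  0.0709 -0.8859] h,y,u mm [66.02 -5.82  9.45] F n,y,u [-0.5 -0.6  0.5]
```

```bash
python3 -m creep '[[0,0,10,0,0,0,0],[0,0,10,0,0,0,0],[-12,35,5,-0.0161,0.095,0,0],[-13,40,0,-0.0161,0.095,0,0],[-13,40,0,-0.0161,0.095,0,0]]'; python3 -m creep '[[-13,40,0,-0.0161,0.095,0,0],[-13,40,0,-0.0161,0.095,0,0],[-13,40,0,0,0,0,0],[-13,40,0,0,0,0,0],[-13,40,0,0,0,0,0]]'; python3 -m creep '[[-10,35,0,0,0,0,0],[-8,20,0,0,0,0,0],[0,0,0,0,0,0,0],[0,0,0,0,0,0,0],[0,0,0,0,0,0,0]]';  python3 st.py
```

```text
time: 15.7
tcp_pos: [0.5369, 0.0696, 0.2529]
ee_rot: [-179.1, 13.2, -170.8]
contact_force: [2.9, -0.0, -1.1]
width: 0.0141
gripper_force: 59.2
time: 16.2
tcp_pos: [0.4723, 0.2711, 0.2521]
ee_rot: [-179.0, 2.4, -170.7]
contact_force: [0.8, 1.3, -1.2]
width: 0.0141
gripper_force: 59.1
time: 16.7
tcp_pos: [0.4556, 0.3227, 0.2518]
ee_rot: [-178.9, 2.4, -170.8]
contact_force: [-0.2, -0.2, -0.4]
width: 0.014
gripper_force: 59.1
t 16.7 q [-15.3  37.5 -44.4 100.6  34.5  55.   25. ] toolz [ 0.0437 -0.0131 -0.999 ] h,y,u mm [114.15 359.87 -69.09] F n,y,u [-0.3 -0.2 -0.4]
```

```bash
python3 -m creep '[[-4,12,0,0.0131,0.0437,0,0],[-4,13,0,0,0,0,0],[0,0,-8,0,0,0,0],[0,0,0,0,0,0,0],[0,0,0,0,0,0,0]]';python3 - <<'E'
from h import *
s=read_state();C=cam("wrist");w=camera("wrist");p=s["tcp_pos"];S=cam("side");sd=camera("side")
cv2.imwrite("pics/b_side.png",sd);cv2.imwrite("pics/b_wrist.png",w)
print(p,s["ee_rot"])
a=cv2.resize(sd[165:285,310:400],None,fx=5,fy=5,interpolation=cv2.INTER_CUBIC)[:600,:400]
b=cv2.resize(w[160:280,277:357],None,fx=5,fy=5,interpolation=cv2.INTER_CUBIC)
cv2.imwrite("pics/b.png",np.hstack([a,b]))
E
```

```text
time: 17.2
tcp_pos: [0.4466, 0.3484, 0.2435]
ee_rot: [180.0, -0.0, -170.7]
contact_force: [0.4, -0.4, -0.1]
width: 0.014
gripper_force: 59.1
[0.44662279 0.34841658 0.24346903] [ 1.79992323e+02 -3.05938908e-02 -1.70677210e+02]
```

View pics/b.png

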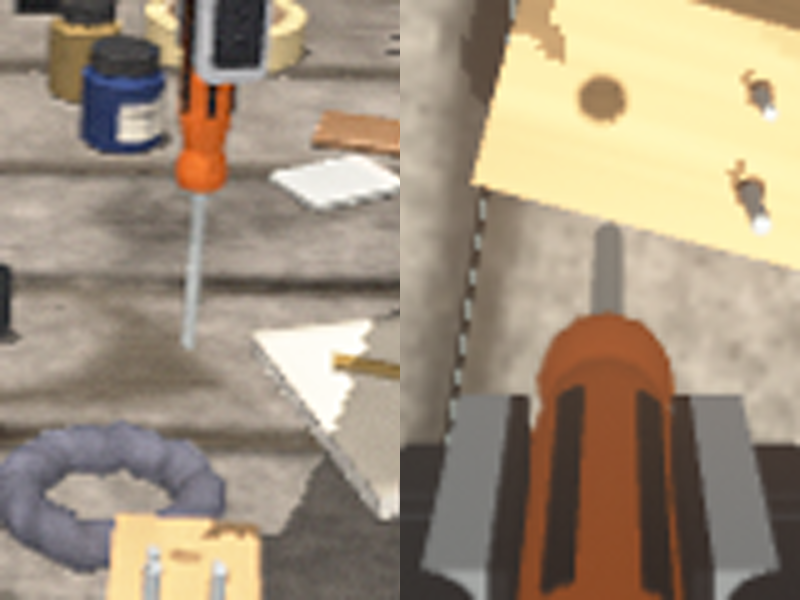

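Side crop: tip at (347.6,234.2), shoulder at (350.2,203), hole at (347,276.2). Wrist crop: tip at (318.6,205), hole at (317.6,179.8), shoulder at about (318.4,222). The driver leans slightly toward +x at the tip.

```bash
python3 - <<'E'
from h import *
np.set_printoptions(precision=4,suppress=True)
C=cam("wrist");S=cam("side");s=read_state();Rm=R.from_euler("xyz",s["ee_rot"],degrees=True).as_matrix()
t,f=tri([(S,[347.6,234.2]),(C,[318.6,205])]);print("tip",t,f,"tool",Rm.T@(t-s["tcp_pos"]))
h,f=tri([(S,[347,276.2]),(C,[317.6,179.8])]);print("hole",h,f)
sh,f=tri([(S,[350.2,203]),(C,[318.4,222])]);print("shoulder",sh,f);d=sh-t;print("lean",d/np.linalg.norm(d),np.linalg.norm(d))
g=s["tcp_pos"]+[0,0,.019]; d=g-t;print("lean via grasp",d/d[2])
p,K=C[3],C
for z in(.064,.066,.068):
    from aim import ray
    p,d=ray(C,[317.6,179.8]);print(p+d*(z-p[2])/d[2])
# where vertical drop of tip in side: project
print(proj(S,[[t[0],t[1],.066]]))
E
```

```text
tip [0.4511 0.3508 0.1477] [ 0.1789  0.0715 -0.039   0.0881] tool [-0.0045  0.0012  0.0962]
hole [0.4483 0.35   0.0666] [-0.503  -0.162   0.1326 -0.301 ]
shoulder [0.4467 0.3494 0.2009] [ 2.3526  1.0787 -0.4269  0.9614]
lean [-0.0836 -0.0275  0.9961] 0.05335906894398862
lean via grasp [-0.0371 -0.0176  1.    ]
[0.4492 0.35   0.064 ]
[0.4487 0.3499 0.066 ]
[0.4483 0.3499 0.068 ]
[[344.852  276.5899]]
```

```bash
python3 -m creep '[[0,0,-10,-0.01,0.03,0,0],[0,0,-20,0,0,0,0],[0,0,-20,0,0,0,0],[0,0,-15,0,0,0,0],[0,0,-3,0,0,0,0]]'; python3 -m creep '[[0,0,0,0,0,0,0],[0,0,-4,0,0,0,0],[0,0,-4,0,0,0,0],[0,0,-4,0,0,0,0],[0,0,-4,0,0,0,0]]';python3 -m creep '[[0,0,-2,0,0,0,0],[0,0,-2,0,0,0,0],[0,0,0,0,0,0,0],[0,0,0,0,0,0,0],[0,0,0,0,0,0,0]]'
```

```text
time: 17.8
tcp_pos: [0.4463, 0.3481, 0.1738]
ee_rot: [-179.7, -2.0, -170.7]
contact_force: [0.1, -0.5, 0.1]
width: 0.0144
gripper_force: 59.1
time: 18.3
tcp_pos: [0.4469, 0.3494, 0.1599]
ee_rot: [-179.8, -1.8, -170.7]
contact_force: [-0.2, -0.1, 0.0]
width: 0.0139
gripper_force: 59.1
time: 18.8
tcp_pos: [0.4468, 0.3495, 0.1561]
ee_rot: [-179.8, -1.8, -170.7]
contact_force: [-0.2, 0.0, 0.2]
width: 0.0144
gripper_force: 59.1
```

No force with the tip about 6 mm below the block's top, so it's in the hole. Continuing down.

```bash
python3 -m creep '[[0,0,-3,0,0,0,0],[0,0,-3,0,0,0,0],[0,0,-3,0,0,0,0],[0,0,-3,0,0,0,0],[0,0,-3,0,0,0,0]]'|egrep 'pos|contact'
```

```text
tcp_pos: [0.4467, 0.3493, 0.1406]
contact_force: [1.3, -0.7, -0.7]
```

```bash
python3 -m creep '[[0,0,-3,0,0,0,0],[0,0,-3,0,0,0,0],[0,0,-3,0,0,0,0],[0,0,-3,0,0,0,0],[0,0,-3,0,0,0,0]]'|egrep 'pos|contact'
```

```text
tcp_pos: [0.4468, 0.3493, 0.1257]
contact_force: [-0.8, 0.2, -0.9]
```

```bash
python3 -m creep '[[0,0,-3,0,0,0,0],[0,0,-3,0,0,0,0],[0,0,-3,0,0,0,0],[0,0,-3,0,0,0,0],[0,0,-2,0,0,0,0]]'|egrep 'pos|contact'; python3 -m creep '[[0,0,-2,0,0,0,0],[0,0,-2,0,0,0,0],[0,0,0,0,0,0,0],[0,0,0,0,0,0,0],[0,0,0,0,0,0,0]]'|egrep 'pos|contact'
```

```text
tcp_pos: [0.4467, 0.3493, 0.1117]
contact_force: [0.2, -0.5, -0.3]
tcp_pos: [0.4467, 0.3492, 0.108]
contact_force: [-1.1, -0.1, -0.3]
```

```bash
python3 -m creep '[[0,0,-1,0,0,0,0],[0,0,-1,0,0,0,0],[0,0,-1,0,0,0,0],[0,0,0,0,0,0,0],[0,0,0,0,0,0,0]]'|egrep 'pos|contact'; python3 -m creep '[[0,0,-0.7,0,0,0,0],[0,0,-0.7,0,0,0,0],[0,0,0,0,0,0,0],[0,0,0,0,0,0,0],[0,0,0,0,0,0,0]]'|egrep 'pos|contact'
```

```text
tcp_pos: [0.4467, 0.3494, 0.1054]
contact_force: [-1.9, -0.9, 5.6]
tcp_pos: [0.4468, 0.3495, 0.1053]
contact_force: [-3.2, -3.8, 16.1]
```

Seated at the same TCP height as at the grasp (0.1053). Release and rise.

```bash
python3 -m creep '[[0,0,0.7,0,0,0,0],[0,0,0,0,0,0,45],[0,0,0,0,0,0,45],[0,0,0,0,0,0,45],[0,0,0,0,0,0,45]]'; python3 -m creep '[[0,0,10,0,0,0,45],[0,0,20,0,0,0,45],[0,0,30,0,0,0,45],[0,0,30,0,0,0,45],[0,0,30,0,0,0,45]]';python3 -m creep '[[0,-30,20,0,0,0,45],[0,-30,0,0,0,0,45],[-20,-30,0,0,0,0,45],[-20,-30,0,0,0,0,45],[0,0,0,0,0,0,45]]'; python3 - <<'E'
from h import *
t=camera("top");s=camera("side")
C=np.zeros((600,800,3),np.uint8)
C[:480,:400]=cv2.resize(s[220:340,310:410],None,fx=4,fy=4,interpolation=cv2.INTER_CUBIC)
C[:400,400:]=cv2.resize(t[110:310,150:350],None,fx=2,fy=2)
cv2.imwrite("pics/end.png",C)
a=cv2.imread("pics/top0.png")
d=cv2.absdiff(a,t).max(2);print([ (n,int((d[y0:y1,x0:x1]>40).sum())) for n,x0,y0,x1,y1 in(("jars",385,205,445,245),("bowl",222,168,260,205),("ctrl",290,120,385,205))])
E
```

```text
time: 22.3
tcp_pos: [0.4469, 0.3493, 0.104]
ee_rot: [-179.8, -1.8, -170.7]
contact_force: [0.8, 0.0, 0.1]
width: 0.0453
gripper_force: 0.0
time: 22.8
tcp_pos: [0.4466, 0.3494, 0.2261]
ee_rot: [-179.8, -1.8, -170.7]
contact_force: [0.8, -0.1, -0.7]
width: 0.045
gripper_force: 0.0
time: 23.3
tcp_pos: [0.404, 0.2241, 0.2443]
ee_rot: [-179.4, -2.0, -170.8]
contact_force: [0.7, 0.4, -0.1]
width: 0.0451
gripper_force: 0.0
[('jars', 0), ('bowl', 0), ('ctrl', 0)]
```

View pics/end.png

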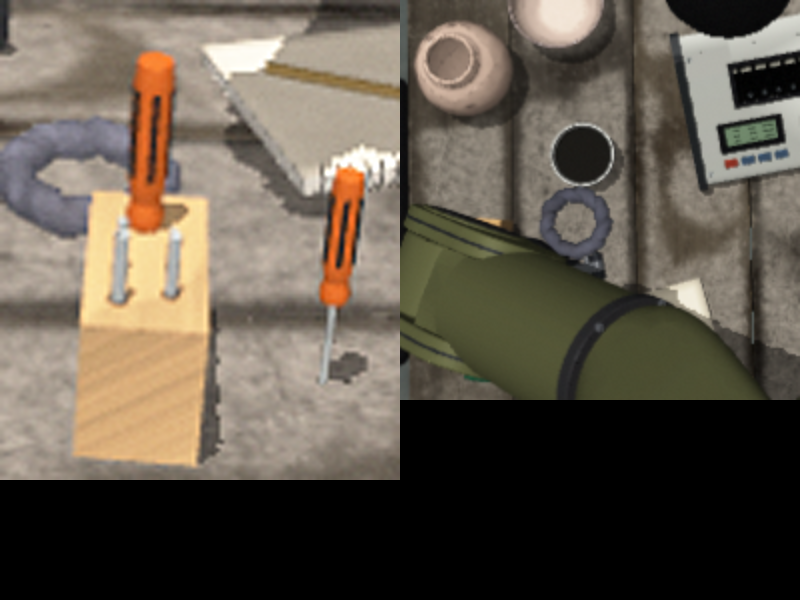

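The driver stands upright in its hole, right down: handle top at side (348.8,234.5), base at (346.5,276). The jars, bowl and controller are unmoved in the image difference.

```bash
python3 -c "
from rig import *
print(sign_off())"
```

```text
the job is handed in; nothing more can be done
None
```

I pushed the limiter's reset plunger until it hit a hard stop after about 5 mm, put the driver back upright and right down in its hole, saw no sign that the jars or bowl had moved, and handed the job in at about 23 s.

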